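# Check the spring of a tilting carving rest

## Task

Two tilting carving rests stand on the bench. With a fingertip, press down the brass button on the sprung corner of the rest that carries the carved dragon panel until its black pointer stands level with the red mark on its white scale, without pushing clearly past the mark; keep it there for a good second, then let the corner spring fully back up and move clear. Leave the other rest, the red marks and everything lying on the bench as they are, and pick nothing up.

Things in the scene. Friction and masses are not known exactly. Their poses are not given: they have to be found in the camera images.
- carved_rest: The rest to test, fixed: green base, square plywood plate (150 mm sides, 12 mm thick, top at 76 mm) set as a diamond, on it a brown 110 x 70 mm panel with terracotta carving and a red ball, up to 101 mm high. Origin: on the bench under the plate's centre, z up. Tilt axis along its x; button, pointer and scale lie towards its -y. It reaches 110 mm to +-x, 106 to +y, 170 to -y.
- carved_press (a point): Centre of the top of the brass button (24 mm across, 6 mm high) on the sprung corner, 80 mm from the tilt axis, 82 mm above the bench when up. Press it straight down; the spring pushes back with about 2 N at first and 0.5 N more for each mm (7 to 11 N at the mark). The lower stop lies at 27 mm.
- carved_pointer (a point): Tip of the black pointer of the carved rest, 140 mm from the tilt axis on the same side as the button, 70 mm above the bench when up. It sinks 1.75 mm for each mm that the button sinks.
- carved_mark (a point): Centre of the red mark: a red clip 8 mm high on a fixed white scale plate (4 mm thick, 44 mm wide, 12 to 100 mm above the bench), 12 mm to the rest's -x side of the pointer, 18 to 32 mm below the pointer's height when up. The pointer is level with it while its tip lies within the clip's height (4 mm either way).
- carved_plate (a joint): Tilt of the carved rest's plate in rad about its level axis 70 mm above the bench: 0 is up against its stop (level), grows as the button is pressed, 0.35 is the lower stop. The pointer sinks 140 mm x sin(tilt), the button 80 mm x sin(tilt).
- blank_rest: The other rest, of the same make and size and with the same axes, carrying a plain pale panel without carving. Leave it alone.
- blank_plate (a joint): Tilt of the other rest's plate in rad, 0 is level; to stay so.
- blank_mark (a point): Centre of the red mark on the other rest's scale; leave alone.
- chisel: Loose chisel lying on the bench, 200 mm long along its x, 20 mm high; origin under its middle.
- gouge: Loose gouge lying on the bench, 180 mm long along its x, 20 mm high; origin under its middle.
- mallet: Loose wooden mallet lying on its side, 305 mm long along its x, head (towards +x) 110 x 62 x 62 mm; origin on the bench under the handle axis, 55 mm from the head.
- oil: Amber oil bottle standing on the bench, 60 mm across, 130 mm high; origin under its middle.
- brush: Loose dusting brush lying on the bench, 190 mm long along its x, handle to -x.
- offcut: Loose pale wood offcut 90 x 45 x 28 mm; origin under its middle.
- ornament: Loose carved ornament 120 x 50 mm along its x, 32 mm high; origin under its middle.

How it is judged:
By the outcome, as a careful person would: the job done as asked, in the order asked, and still so for the second after the job is handed in, with the robot touching nothing.
It also fails if it takes over 38 s, if anything falls off the work surface, if the arm or the gripper's body presses on something with over 40 N, if the wrist force passes 120 N, or if a joint passes its speed limit or range.

## Robot

A 6-joint arm with a two-finger parallel gripper is mounted at the origin on the work surface. World frame = base frame: x ahead of the robot, y to its left, z up, the work surface at z = 0. Lengths are in mm, angles in rad, forces in N, time in s.
With the tool pointing down it reaches from about 300 to 850 mm from the base axis. Payload 5.4 kg.
Tool frame: the origin (TCP) lies between the finger pads; the fingertips stand 14 mm ahead of it and the grasp point (between the pads) lies 5 mm behind it; z points along the fingers, y is the line along which they close (so a half turn about z gives the same grasp; the last joint's range is limited). The gripper opens to 85 mm and grips with 20 to 120 N. Pads are 22 mm wide; open, the fingers measure 114 mm over their backs; the gripper's body (76 mm by 85 mm) begins 54 mm behind the grasp point. The pads swing forward as they close: fully open they stand 13 mm farther back than shut.
Start: joints at [-1.544, 0.158, 1.597, -0, 1.386, -0.21], TCP at [134.868, -558.943, 245.299] pointing down, gripper open.
Joint ranges: [-2.91, 2.91], [-0.94, 2.29], [0.18, 2.7], [-1.29, 4.43], [0.17, 2.64], [-3, 3]. Speed limits (rad/s): [2.57, 2.57, 3.14, 3.14, 3.14, 3.14].

## Interface

Orientations are given as a rotation vector (axis times angle).
In Python, from workcell import env gives the robot as it stands.
- The arm moves only by the shell command python3 -m inch 'ROWS'. ROWS is JSON, a list of rows, each a list of 3 entries, a list of its own where there are three numbers: the shift along the tool's x, y, z in m, then the turn, a rotation vector about the tool's x, y, z in rad, then the closure, from 0 (fully open) to 1 (shut). In form: [[[dx, dy, dz], [wx, wy, wz], jaw], ...]. A call has 1 to 8 rows; each row shifts and turns the commanded pose from where the row before left it, along the tool's axes as they then stand; what a row does not reach is not made up. A row lasts 1/8 s, in which the tool goes at most 62.5 mm and 10.7 degrees, less where a joint would pass 70% of its speed; a pose out of reach is approached as far as the arm can. A call with a gripper value outside its range is refused whole. The fingers move at their own pace and stop on an object; the grip force is fixed at half the most. Time passes only in rows, so rows that do not move let the fingers close. It gives the time, the measured TCP pose, the force, the opening and the grip force at its end, in the units of the state.
- env.state(): the state, without advancing time (a new reading comes with each control period).
- env.capture(name): name is "scene" or "top" or "wrist"; returns a dict with "pixels" (400x640x3 uint8, red, green, blue), "fx", "fy", "cx", "cy" (pixels), "extrinsics" (4x4, takes a point from camera to world coordinates). Camera axes: x right, y up, looking along -z (the intrinsics and any distortion apply to the point x, -y, -z); pixel columns grow to the right and rows downward; lengths in mm; the calibration is good to about 2 mm. A picture is of the moment at which its call begins. There is no depth.
- env.job_done(): hands the job in; it is judged then, once.
The state is a dict: "t": time; "qpos": joint angles; "joint_velocities": joint speeds; "effort": joint torques, N m; "eef_pos": TCP position; "eef_rot": TCP orientation; "contact_force": force on the tool from outside, world axes, zero at the start; "torque": the same for the moment, N m; "gripper_width": finger opening in mm; "finger_force": force on a finger pad.
Only numpy, scipy, OpenCV 4.12 (cv2) and the standard library are available. Lean on these libraries where they do the work, as an engineer would, in place of code of your own. Each camera call takes 0.05 s, during which the arm holds its last target. There are 200 camera calls.

## Working session

There is one attempt and no reset: what is moved stays moved. The work goes in short steps, Python scripts to look and compute and a shell command to move; the robot and the scene stay as the last step left them, time stands still between calls to the robot, and variables do not carry over. Pictures are saved under pics/ and viewed, at most 10 in all, crops included, and the job is handed in when it is done.

```bash
mkdir -p pics
cat > h.py <<'E'
from workcell import env
import cv2,numpy as np,pickle
from scipy.spatial.transform import Rotation as R
def snap(n,out):
    c=env.capture(n); pickle.dump(c,open(f'pics/{out}.pkl','wb'))
    cv2.imwrite(f'pics/{out}.png',np.array(c['pixels'])[:,:,::-1]); return c
def load(out): return pickle.load(open(f'pics/{out}.pkl','rb'))
def ray(c,u,v):
    E=np.array(c['extrinsics']); d=E[:3,:3]@np.array([(u-c['cx'])/c['fx'],-(v-c['cy'])/c['fy'],-1]); return E[:3,3],d
def atz(c,u,v,z):
    o,d=ray(c,u,v); return o+d*(z-o[2])/d[2]
def proj(c,p):
    E=np.array(c['extrinsics']); q=E[:3,:3].T@(np.array(p)-E[:3,3]); return c['cx']+c['fx']*q[0]/-q[2], c['cy']-c['fy']*q[1]/-q[2]
E
python3 - <<'E'
from h import *
for n in ('scene','top'):
    c=snap(n,n); print({k:v for k,v in c.items() if k!='pixels'})
print(env.state())
E
```

```text
{'fx': 421.483033439022, 'fy': 421.483033439022, 'cx': 308.45193404821373, 'cy': 196.52241362292415, 'extrinsics': array([[-2.70262025e-01, -6.10337105e-01,  7.44612018e-01,
         1.66001909e+03],
       [ 9.62636119e-01, -1.57616969e-01,  2.20201257e-01,
         3.32354273e+02],
       [-1.70335086e-02,  7.76302460e-01,  6.30130423e-01,
         1.03042201e+03],
       [ 0.00000000e+00,  0.00000000e+00,  0.00000000e+00,
         1.00000000e+00]])}
{'fx': 461.59271666902174, 'fy': 461.59271666902174, 'cx': 320.41203156050966, 'cy': 204.01337213098944, 'extrinsics': array([[-1.69388759e-02,  9.94778819e-01, -1.00638838e-01,
         4.28587736e+02],
       [-9.99856252e-01, -1.67781715e-02,  2.44310597e-03,
        -1.13495986e+01],
       [ 7.41814395e-04,  1.00665755e-01,  9.94920025e-01,
         1.53659621e+03],
       [ 0.00000000e+00,  0.00000000e+00,  0.00000000e+00,
         1.00000000e+00]])}
{'t': 0.1, 'qpos': array([-1.54411274e+00,  1.59021487e-01,  1.59811277e+00, -9.92394327e-07,
        1.38616030e+00, -2.10130284e-01]), 'joint_velocities': array([-1.33405619e-03,  1.68496658e-04, -4.19665039e-03,  6.35881235e-04,
       -4.51694614e-04, -7.17343167e-05]), 'effort': array([-2.11760680e-04, -3.96991253e+01, -3.32337677e+01, -1.88427489e-04,
        4.19809061e-03,  1.16019467e-05]), 'eef_pos': array([ 134.84713168, -558.43999328,  244.39215457]), 'eef_rot': array([-3.11791248e+00, -3.70917815e-01, -2.43207413e-04]), 'contact_force': array([ 0.40797259,  0.35273236, -0.31041385]), 'torque': array([0.08839123, 0.03350406, 0.03456183]), 'finger_force': 0.0, 'gripper_width': 85.7867083292998}
```

View pics/top.png

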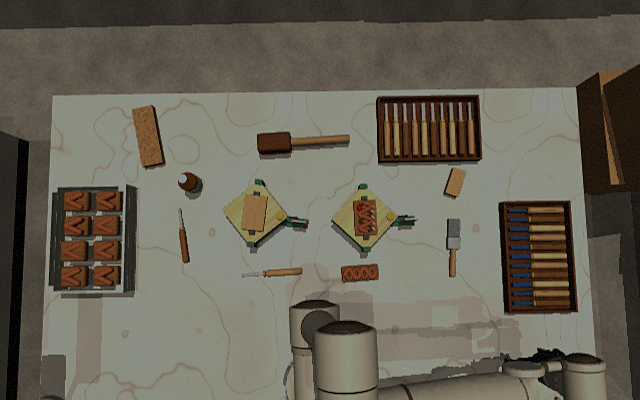

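View pics/scene.png

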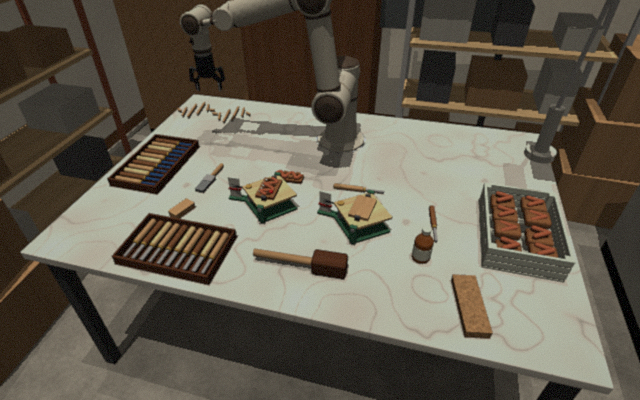

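The top view shows the carved rest at about (365,217), with its button near (390,216) and the scale near (405,219). The blank rest is at about (257,212). I'll enlarge the carved one.

Run:
```python
from h import *
a=cv2.imread('pics/top.png')[170:260,320:430]; b=cv2.imread('pics/scene.png')[165:225,215:310]
a=cv2.resize(a,None,fx=5,fy=5,interpolation=cv2.INTER_CUBIC)
cv2.imwrite('pics/c1.png',a)
c=load('top')
for n,u,v,z in (('button',390,216,82),('centre',365,217,76),('pointer',412,218,70)): print(n,atz(c,u,v,z))
```

```text
button [ 533.95800853 -234.10165208   82.        ]
centre [ 532.55329449 -155.63051728   76.        ]
pointer [ 527.26288914 -305.78419118   70.        ]
```

View pics/c1.png

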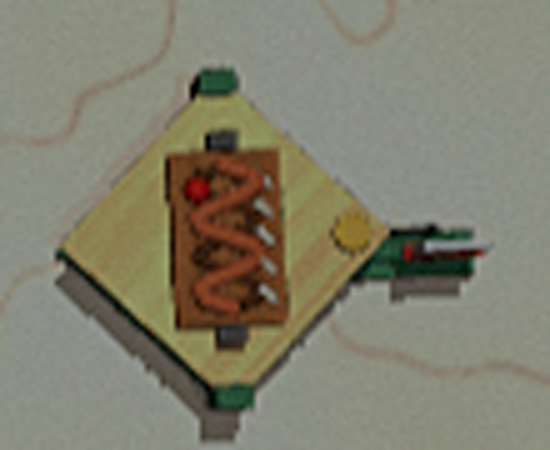

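Run:
```python
from h import *
c=snap('wrist','w0'); s=env.state()
E=np.array(c['extrinsics']); T=R.from_rotvec(s['eef_rot']).as_matrix()
print('fx',c['fx'],c['cx'],c['cy']); print('cam in tool',T.T@(E[:3,3]-s['eef_pos'])); print((T.T@E[:3,:3]).round(3)); print(T.round(3))
```

```text
fx 354.27616476700763 312.3387916985541 203.0987977334837
cam in tool [  64.94454792    0.35614583 -127.05806173]
[[ 0.001  0.965  0.262]
 [ 1.    -0.001 -0.   ]
 [ 0.     0.262 -0.965]]
[[ 0.972  0.235 -0.   ]
 [ 0.235 -0.972  0.002]
 [ 0.    -0.001 -1.   ]]
```

View pics/w0.png

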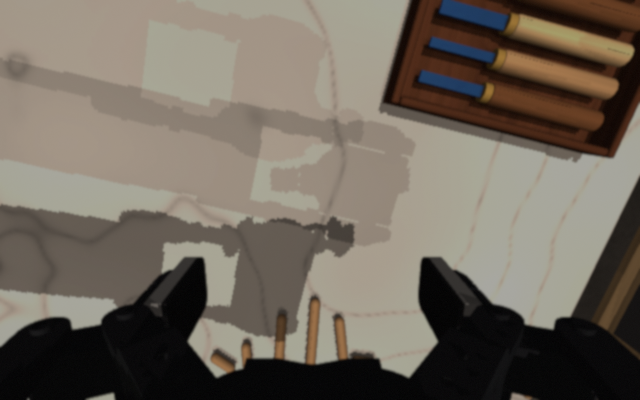

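The wrist camera sits on the tool's +x side and looks back at the fingertips. I'll approach the button with shut fingers, tilted 30°, so that it sees the scale face from the rest's +x side.

```bash
python3 -m inch '[[[0,0,0],[0,0,0.1],1],[[0,0,0],[0,0,0.1],1],[[0.041,-0.031,0],[0,0,0],1],[[0.041,-0.031,0],[0,0,0],1],[[0.041,-0.031,0],[0,0,0],1],[[0.041,-0.031,0],[0,0,0],1],[[0.041,-0.031,0],[0,0,0],1],[[0.041,-0.031,0],[0,0,0],1]]' && python3 -m inch '[[[0.041,-0.031,0],[0,0,0],1],[[0.041,-0.031,0],[0,0,0],1],[[0.041,-0.031,0],[0,0,0],1],[[0.041,-0.031,0],[0,0,0],1],[[0,0,0],[0,-0.174,0],1],[[0,0,0],[0,-0.174,0],1],[[0,0,0],[0,-0.174,0],1],[[0,0,0],[0,0,0],1]]'
python3 - <<'E'
from h import *
snap('wrist','w1'); s=env.state(); print(s['eef_pos'],R.from_rotvec(s['eef_rot']).as_matrix().round(3),s['gripper_width'],s['t'])
E
```

```text
t: 1.15
eef_pos: [374.9, -362.7, 245.1]
eef_rot: [-3.141, -0.058, 0.0]
contact_force: [0.8, -0.2, -0.1]
gripper_width: 0.1
finger_force: 0.0
t: 2.15
eef_pos: [533.6, -233.1, 240.7]
eef_rot: [3.027, 0.06, -0.817]
contact_force: [0.2, 0.4, -1.1]
gripper_width: -0.1
finger_force: 0.0
[ 533.34220934 -233.60274636  242.98454599] [[ 0.866  0.038 -0.499]
 [ 0.034 -0.999 -0.017]
 [-0.499 -0.002 -0.866]] 0.04199163256461193 2.2
```

View pics/w1.png

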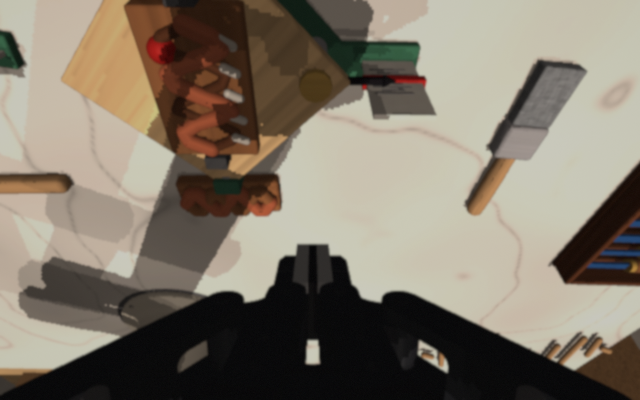

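The button is at about (316,84). The white scale is near (405,95) with its red clip and black pointer at about (400,80). This view is upside down, with world up pointing to the image bottom. I'll check the button position and go lower.

Run:
```python
from h import *
c=load('w1'); print(atz(c,316,84,82)); 
T=R.from_rotvec(env.state()['eef_rot']).as_matrix(); p=env.state()['eef_pos']
b=atz(c,316,84,82)
print(T.T@(b+[-2.5,0,17.6+15]-p))
```

```text
[ 535.57366572 -235.75233997   82.        ]
[ 63.80772692   2.39967707 111.4006286 ]
```

```bash
python3 -m inch '[[[0.016,0.0005,0.028],[0,0,0],1],[[0.016,0.0005,0.028],[0,0,0],1],[[0.016,0.0005,0.028],[0,0,0],1],[[0.016,0.0005,0.028],[0,0,0],1],[[0,0,0],[0,0,0],1],[[0,0,0],[0,0,0],1]]'
python3 - <<'E'
from h import *
snap('wrist','w2'); s=env.state(); print(s['eef_pos'],s['contact_force'])
cv2.imwrite('pics/w2r.png',cv2.resize(cv2.rotate(cv2.imread('pics/w2.png')[:300,190:590],cv2.ROTATE_180),None,fx=2,fy=2,interpolation=cv2.INTER_CUBIC))
E
```

```text
t: 2.95
eef_pos: [533.5, -236.8, 118.9]
eef_rot: [3.026, 0.054, -0.802]
contact_force: [0.9, 1.1, 1.1]
gripper_width: -0.2
finger_force: 0.0
[ 533.83084767 -236.88787966  119.10723585] [-1.19170499 -0.87342212  0.52641175]
```

View pics/w2r.png

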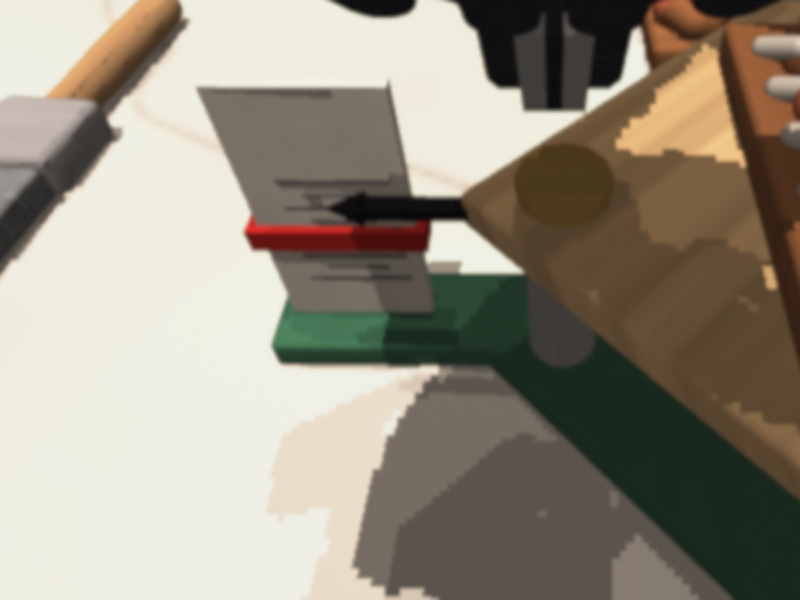

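Rotated crop of the view: the pointer tip is at about (330,208). The red clip's top back edge is at Y≈218, and its front face runs from Y 233 to 249. The scale's corners are (197,88), (388,82), (290,312) and (434,313). I'll solve for the clip height using the scale plane.

Run:
```python
from h import *
c=load('w2')
f=lambda X,Y:(589.25-X/2,299.25-Y/2)
a=[atz(c,*f(*q),100) for q in((197,88),(388,82))]; b=[atz(c,*f(*q),12) for q in((290,312),(434,313))]
print(a,b); print('button',atz(c,*f(565,186),82),'tip z70',atz(c,*f(330,208),70))
n=np.cross(a[1]-a[0],[0,0,1]); n/=np.linalg.norm(n); n*=np.sign(n[0]); print('n',n)
o0=np.mean([n@np.array(q) for q in a+b]); print([n@q for q in a+b])
for name,(X,Y) in dict(topback=(340,219),topfrontL=(250,232),topfrontR=(429,235),botL=(256,248.5),botR=(427,250)).items():
  for off in (0,2,4,6):
    o,d=ray(c,*f(X,Y)); t=(o0+off-n@o)/(n@d); print(name,off,(o+t*d).round(1))
```

```text
[array([ 527.13868213, -318.37170214,  100.        ]), array([ 523.42188197, -275.75373421,  100.        ])] [array([ 525.963704  , -321.18978384,   12.        ]), array([ 524.73040581, -275.81517324,   12.        ])]
button [ 537.44999769 -234.94870485   82.        ] tip z70 [ 535.03065735 -292.87320153   70.        ]
n [ 0.99621859  0.08688226 -0.        ]
[np.float64(497.48449969584317), np.float64(497.4844996958431), np.float64(496.0691233271529), np.float64(498.78273750344124)]
topback 0 [ 525.2 -296.1   55.2]
topback 2 [ 527.1 -295.1   57.3]
topback 4 [ 529.  -294.2   59.4]
topback 6 [ 530.9 -293.3   61.6]
topfrontL 0 [ 527.4 -321.3   51.4]
topfrontL 2 [ 529.3 -319.9   53.6]
topfrontL 4 [ 531.1 -318.6   55.7]
topfrontL 6 [ 533.  -317.3   57.9]
topfrontR 0 [ 523.2 -273.1   47.3]
topfrontR 2 [ 525.1 -272.5   49.5]
topfrontR 4 [ 527.1 -271.9   51.8]
topfrontR 6 [ 529.  -271.3   54. ]
botL 0 [ 527.4 -321.7   44.4]
botL 2 [ 529.3 -320.4   46.7]
botL 4 [ 531.2 -319.    49. ]
botL 6 [ 533.1 -317.7   51.3]
botR 0 [ 523.3 -274.5   40.9]
botR 2 [ 525.2 -273.9   43.2]
botR 4 [ 527.2 -273.3   45.6]
botR 6 [ 529.1 -272.6   47.9]
```

The clip's centre is at about z 51, so the pointer must sink about 19 mm and the button about 11 mm, which fits the 18 mm minimum and 7–7.5 N. I'll press about 8 mm first, then look.

```bash
python3 -m inch '[[[0.0022,0,0.0039],[0,0,0],1],[[0.0022,0,0.0039],[0,0,0],1],[[0.0022,0,0.0039],[0,0,0],1],[[0.0022,0,0.0039],[0,0,0],1],[[0.0022,0,0.0039],[0,0,0],1],[[0.0022,0,0.0039],[0,0,0],1],[[0,0,0],[0,0,0],1],[[0,0,0],[0,0,0],1]]'
python3 - <<'E'
from h import *
snap('wrist','w3'); s=env.state(); print(s['eef_pos'],s['contact_force'])
cv2.imwrite('pics/w3r.png',cv2.resize(cv2.rotate(cv2.imread('pics/w3.png')[80:280,290:510],cv2.ROTATE_180),None,fx=3,fy=3,interpolation=cv2.INTER_CUBIC))
E
```

```text
t: 4.0
eef_pos: [532.8, -236.7, 90.3]
eef_rot: [3.024, 0.055, -0.808]
contact_force: [-1.2, -0.9, 5.4]
gripper_width: 0.0
finger_force: 2.8
[ 532.76573048 -236.67825154   90.3030879 ] [-0.43212806 -1.15462358  5.56875255]
```

View pics/w3r.png

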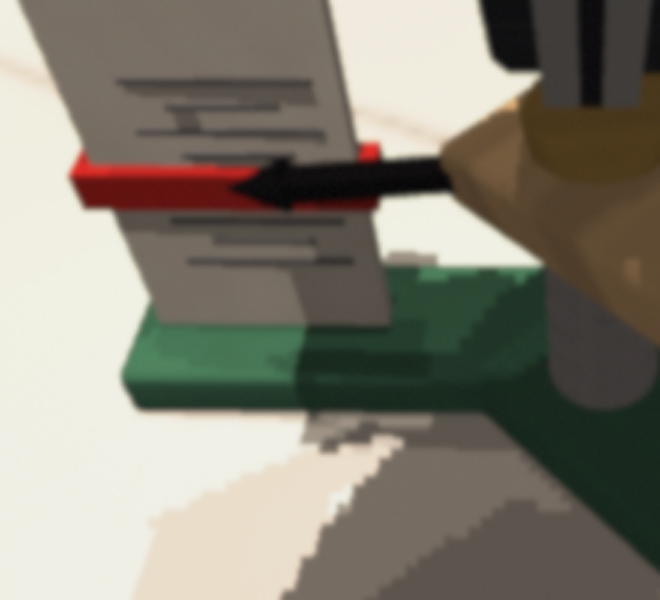

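Rotated crop: the pointer tip is at (232,187), and the clip's front face runs from Y 177 to 208. The pointer stands nearer the camera than the clip, so I'll correct for parallax.

Run:
```python
from h import *
c=load('w3'); f=lambda X,Y:(509.33-X/3,279.33-Y/3)
n=np.array([np.cos(.05),np.sin(.05),0])
def inp(q,k):
    o,d=ray(c,*f(*q)); return o+d*(k-n@o)/(n@d)
pt=n@np.array([535.03,-292.87,70])
# scale front plane from base corners z=12 and top-back of clip
b=[atz(c,*f(*q),12) for q in((158,324),(390,325))]; k=np.mean([n@q for q in b]); print('k',k,[n@q for q in b],'pt-k',pt-k)
print('tip',inp((232,187),pt).round(1))
print('topback',inp((220,163),k).round(1))
for off in(3,4,5): print(off,[inp((232,y),k+off)[2].round(1) for y in(178,193,209)])
```

```text
k 509.6856812309837 [np.float64(509.2612946713519), np.float64(510.11006779061546)] pt-k 10.038271283831534
tip [ 535.  -292.6   56.7]
topback [ 525.2 -298.2   52.8]
3 [np.float64(52.2), np.float64(48.9), np.float64(45.3)]
4 [np.float64(53.1), np.float64(49.8), np.float64(46.2)]
5 [np.float64(54.0), np.float64(50.7), np.float64(47.2)]
```

The pointer tip is at z≈56.7, a sink of 13.3 mm that agrees with the 5.6 N force. The clip's centre is at about 50, so I'll press about 3.7 mm more.

```bash
python3 -m inch '[[[0.0009,0,0.0016],[0,0,0],1],[[0.0009,0,0.0016],[0,0,0],1],[[0,0,0],[0,0,0],1],[[0,0,0],[0,0,0],1]]'
python3 - <<'E'
from h import *
snap('wrist','w4'); s=env.state(); print(s['eef_pos'],s['contact_force'])
cv2.imwrite('pics/w4r.png',cv2.resize(cv2.rotate(cv2.imread('pics/w4.png')[130:280,360:510],cv2.ROTATE_180),None,fx=4,fy=4,interpolation=cv2.INTER_CUBIC))
E
```

```text
t: 4.55
eef_pos: [532.8, -236.8, 87.0]
eef_rot: [3.024, 0.055, -0.808]
contact_force: [-1.7, -0.8, 7.8]
gripper_width: -0.2
finger_force: 3.6
[ 532.78072412 -236.8070254    87.04588544] [-0.64785563  0.11546929  6.73251792]
```

View pics/w4r.png

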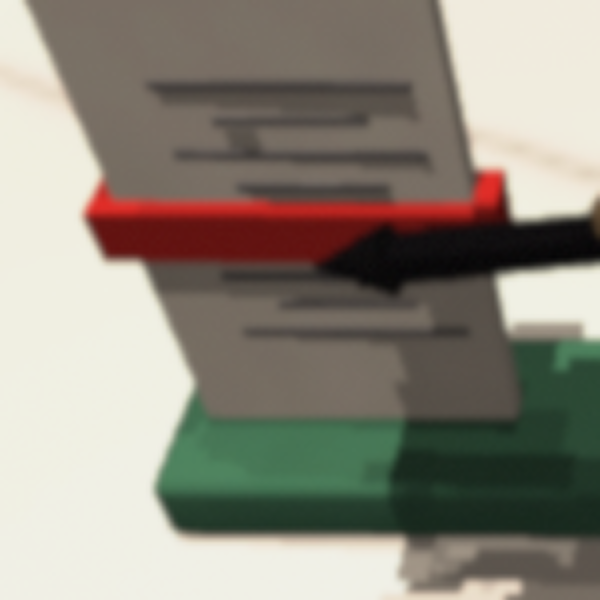

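Rotated crop: the tip is at (318,266). The clip's front face runs from Y≈219 to 262, and its top edge meets the plate at about Y 203.

Run:
```python
from h import *
c=load('w4'); f=lambda X,Y:(509.4-X/4,279.4-Y/4)
n=np.array([np.cos(.05),np.sin(.05),0])
def inp(q,k):
    o,d=ray(c,*f(*q)); return o+d*(k-n@o)/(n@d)
b=[atz(c,*f(*q),12) for q in((208,419),(518,419))]; k=np.mean([n@q for q in b]); print('k',[n@q for q in b])
for dd in (9,10,11): print('tip',inp((318,266),k+dd).round(1))
print('topback',inp((290,202),k).round(1))
for off in(2,3,4,5): print(off,[inp((318,y),k+off)[2].round(1) for y in(219,262)])
print(env.state()['contact_force'])
```

```text
k [np.float64(509.5356301359718), np.float64(510.14615495586634)]
tip [ 534.1 -292.8   50. ]
tip [ 535.1 -292.3   50.9]
tip [ 536.1 -291.8   51.9]
topback [ 525.4 -298.1   52.2]
2 [np.float64(51.2), np.float64(44.1)]
3 [np.float64(52.1), np.float64(45.1)]
4 [np.float64(52.9), np.float64(46.0)]
5 [np.float64(53.8), np.float64(46.9)]
[-0.64785563  0.11546929  6.73251792]
```

The tip is at about 50.9 and the clip spans about 45 to 53. I'll go about 0.9 mm further to centre it, then hold about 1.7 s with a check at the end.

```bash
python3 -m inch '[[[0.0004,0,0.0008],[0,0,0],1],[[0,0,0],[0,0,0],1],[[0,0,0],[0,0,0],1],[[0,0,0],[0,0,0],1],[[0,0,0],[0,0,0],1],[[0,0,0],[0,0,0],1],[[0,0,0],[0,0,0],1],[[0,0,0],[0,0,0],1]]'
python3 -m inch '[[[0,0,0],[0,0,0],1],[[0,0,0],[0,0,0],1],[[0,0,0],[0,0,0],1],[[0,0,0],[0,0,0],1],[[0,0,0],[0,0,0],1],[[0,0,0],[0,0,0],1]]'
python3 - <<'E'
from h import *
snap('wrist','w5'); s=env.state(); print(s['eef_pos'],s['contact_force'])
cv2.imwrite('pics/w5r.png',cv2.resize(cv2.rotate(cv2.imread('pics/w5.png')[130:280,360:510],cv2.ROTATE_180),None,fx=4,fy=4,interpolation=cv2.INTER_CUBIC))
E
```

```text
t: 5.6
eef_pos: [532.8, -236.8, 86.3]
eef_rot: [3.024, 0.055, -0.808]
contact_force: [-1.2, -0.9, 7.0]
gripper_width: -0.2
finger_force: 3.8
t: 6.35
eef_pos: [532.8, -236.8, 86.3]
eef_rot: [3.024, 0.055, -0.808]
contact_force: [-1.3, -1.4, 7.4]
gripper_width: 0.1
finger_force: 3.8
[ 532.78155649 -236.81353295   86.25534293] [-1.57345378 -1.03186365  6.54396522]
```

View pics/w5r.png

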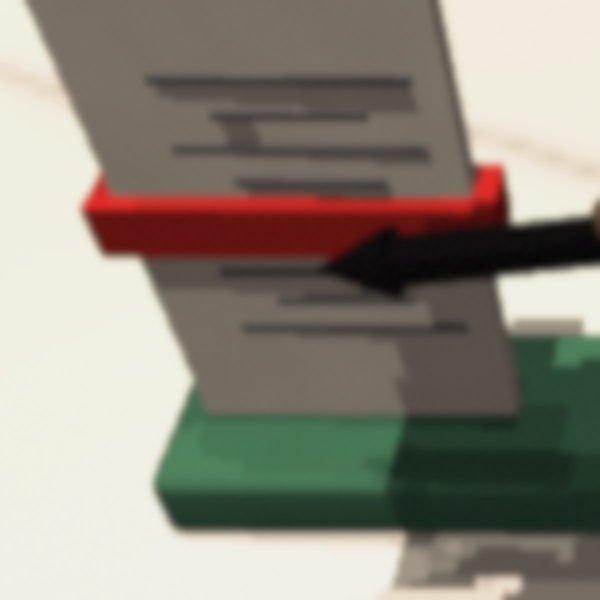

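Rotated crop: the tip is at (322,269), with the clip's face from about Y 214 to 257. After the parallax correction the tip is at about z 49.5, close to the clip's centre. It has been held for 1.7 s, so I'll release it.

```bash
python3 -m inch '[[[-0.002,0,-0.0035],[0,0,0],1],[[-0.002,0,-0.0035],[0,0,0],1],[[-0.002,0,-0.0035],[0,0,0],1],[[-0.003,0,-0.0052],[0,0,0],1],[[-0.01,0,-0.0173],[0,0,0],1],[[-0.02,0,-0.0346],[0,0,0],1],[[-0.02,0,-0.0346],[0,0,0],1],[[-0.01,0,-0.0173],[0,0,0],1]]'
python3 -m inch '[[[0,0,0],[0,0,0],1],[[0,0,0],[0,0,0],1],[[0,0,0],[0,0,0],1],[[0,0,0],[0,0,0],1]]'
python3 - <<'E'
from h import *
c=snap('wrist','w6'); snap('top','top2'); s=env.state(); print(s['eef_pos'],s['joint_velocities'].round(3))
a=cv2.resize(cv2.rotate(cv2.imread('pics/w6.png')[0:200,230:500],cv2.ROTATE_180),(540,400))
cv2.imwrite('pics/f.png',a)
d=cv2.absdiff(cv2.imread('pics/top.png'),cv2.imread('pics/top2.png')).max(2)
print('blank rest diff',d[170:255,215:310].mean(),'ref',d[300:380,60:200].mean())
E
```

```text
t: 7.4
eef_pos: [533.3, -236.5, 226.3]
eef_rot: [3.025, 0.055, -0.801]
contact_force: [1.0, 0.7, 0.6]
gripper_width: -0.6
finger_force: 0.0
t: 7.9
eef_pos: [531.9, -235.9, 221.7]
eef_rot: [3.026, 0.056, -0.811]
contact_force: [-0.1, -0.3, -0.6]
gripper_width: -0.2
finger_force: 0.0
[ 532.15221641 -236.00822171  222.27484762] [-0.001 -0.004 -0.004  0.002 -0.001 -0.002]
blank rest diff 4.00421052631579 ref 3.4507142857142856
```

View pics/f.png

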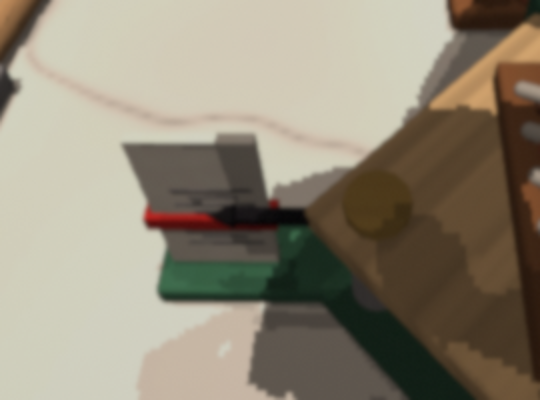

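The crop shows the plate back up, with the pointer tip at (212,215). I'll check its height and hand in.

Run:
```python
from h import *
c=load('w6'); p=atz(c,393.5,92,70); print(p)
if abs(p[0]-535)<6: print(env.job_done())
```

```text
[ 534.1380603  -292.89492807   70.        ]
the job is handed in; nothing more can be done
None
```

I pressed the carved rest's button until its pointer stood level with the red mark (tip at about 49.5 mm, clip about 45 to 53 mm), held it there for 1.7 s and let the corner spring fully back up; the arm is clear, the blank rest looks unmoved in the top view, and the job is handed in.

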